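Switch on the hot plate under the taller beaker and point the beaker out

TASK

Switch on the hot plate that the taller of the two glass beakers stands on: press its round power button in with your fingertips, gently, and let it spring back out. Then point at that taller beaker so the pupil knows which one to watch: bring the fingertips over the middle of its open mouth, just above the rim and not in it (two to five centimetres), keep still there for two seconds, and finish there, still pointing. Do not touch the beakers or the other hot plate, and leave everything else where it stands.

Things in the scene. Friction and masses are not known exactly. Their poses are not given: they have to be found in the camera images.
- left_hotplate: Hot plate on the robot's left (positive y), fixed. Grey housing 270 long (own x) x 170 wide x 78 mm high; origin: centre of its underside; x points from panel to back. The panel at the -x end slopes 24 degrees, rising from 35 to 78 mm over 95 mm: push button in the middle, a black knob (31 wide, 17 mm proud) 54 mm to each side. Round white heating top: 140 mm wide, 97 mm up, centre at x = +55 mm.
- right_hotplate: Hot plate on the robot's right (negative y), fixed. Grey housing 270 long (own x) x 170 wide x 78 mm high; origin: centre of its underside; x points from panel to back. The panel at the -x end slopes 24 degrees, rising from 35 to 78 mm over 95 mm: push button in the middle, a black knob (31 wide, 17 mm proud) 54 mm to each side. Round white heating top: 140 mm wide, 97 mm up, centre at x = +55 mm.
- left_plate (a point): Centre of the left hot plate's white top, on its surface.
- right_plate (a point): Centre of the right hot plate's white top, on its surface.
- left_button_top (a point): Centre of the top face of the round grey power button, 24 mm wide, on the left hot plate's panel. It stands 13 mm proud of the panel, inside a 40 mm black collar 4 mm proud. Site z: straight out of the panel (up, leaning 24 degrees towards the hot plate's front), the button is pressed along -z; x: up the slope; y: across the panel.
- right_button_top (a point): Centre of the top face of the round grey power button, 24 mm wide, on the right hot plate's panel. It stands 13 mm proud of the panel, inside a 40 mm black collar 4 mm proud. Site z: straight out of the panel (up, leaning 24 degrees towards the hot plate's front), the button is pressed along -z; x: up the slope; y: across the panel.
- left_button (a joint): Travel of the left hot plate's power button in m: 0 = out, 0.005 = fully in. It springs back; it starts to move at about 1.5 N and is fully in at 5 N.
- right_button (a joint): Travel of the right hot plate's power button in m: 0 = out, 0.005 = fully in. It springs back; it starts to move at about 1.5 N and is fully in at 5 N.
- tall_beaker: The taller glass beaker, loose, 80 mm outside diameter, 150 mm high, about 320 g with a hard cake of set white wax 45 mm thick in the bottom, standing upright on one of the hot plates' white tops (which one differs). Origin: centre of its underside; z up along its axis.
- tall_beaker_mouth (a point): Centre of the taller beaker's open mouth, level with its rim (247 mm above the bench). z up.
- short_beaker: The shorter glass beaker, loose, 70 mm outside diameter, 95 mm high, about 200 g with a hard cake of set white wax 35 mm thick in the bottom, standing upright on one of the hot plates' white tops (which one differs). Origin: centre of its underside; z up along its axis.
- short_beaker_mouth (a point): Centre of the shorter beaker's open mouth, level with its rim (192 mm above the bench).
- candle_jar: Bystander: empty open glass jar, loose, 68 mm wide, 60 mm high, on the bench to the left of the hot plates. Origin: centre of its underside.
- oil_bottle: Bystander: small amber bottle with black cap, loose, 46 mm wide, 85 mm high, on the bench to the right of the hot plates. Origin: centre of its underside.
- stick_jar: Bystander: open glass jar, loose, 72 mm wide, 85 mm high, with flat wooden sticks standing in it to about 150 mm, on the bench to the left of the hot plates. Origin: centre of its underside.
There are look-alikes about, which are no part of the job. Leave any purple look-alike of the tall_beaker alone.

How it is judged:
By the outcome, as a careful person would: the job done as asked, in the order asked, and still so for the second after the job is handed in, with the robot touching nothing.
It also fails if it takes over 40 s, if anything falls off the work surface, if the arm or the gripper's body presses on something with over 40 N, if the wrist force passes 120 N, or if a joint passes its speed limit or range.

ROBOT

A 7-joint arm with a two-finger parallel gripper is mounted at the origin on the work surface. World frame = base frame: x ahead of the robot, y to its left, z up, the work surface at z = 0. Lengths are in m, angles in rad, forces in N, time in s.
With the tool pointing down it reaches from about 0.4 to 0.85 m from the base axis. Payload 10.4 kg.
Tool frame: the origin (TCP) lies at the very end of the fingers, on their centre line; the grasp point (between the pads) lies 19 mm behind it; z points along the fingers, y is the direction in which the jaws open and shut (so a half turn about z gives the same grasp; the last joint's range is limited). The gripper opens to 85 mm and grips with 20 to 120 N. Pads are 22 mm wide; open, the fingers measure 114 mm over their backs; the gripper's body (76 mm by 85 mm) begins 54 mm behind the grasp point. The pads swing forward as they close: fully open they stand 13 mm farther back than shut.
Start: joints at [-1.339, 0.332, -0.065, 1.46, 0.022, 1.35, -0.088], TCP at [0.158, 0.605, 0.203] pointing down, gripper open.
Joint ranges: [-2.6, 2.6], [-0.5, 2.12], [-1.47, 1.34], [0.16, 2.42], [-1.27, 4.41], [0.06, 2.06], [-2.6, 2.6]. Speed limits (rad/s): [2.22, 2.22, 2.79, 2.79, 3.14, 3.14, 3.14].

INTERFACE

Orientations are given as a unit quaternion [x, y, z, w].
In Python, from workcell import get_obs, camera, camera_info, hand_in gives the robot as it stands.
- The arm moves only by the tool move_arm, never from a script. Its argument "moves" is a list of rows, each a list of 3 entries, a list of its own where there are three numbers: the shift along the tool's x, y, z in units of 25 mm (1.0 is 25 mm), then the turn, a rotation vector about the tool's x, y, z in degrees, then the opening, from 0 (shut) to 1 (fully open). A call has 1 to 5 rows; each row shifts and turns the commanded pose from where the row before left it, along the tool's axes as they then stand; what a row does not reach is not made up. A row lasts 1/8 s, in which the tool goes at most 62.5 mm and 10.7 degrees, less where a joint would pass 70% of its speed; a pose out of reach is approached as far as the arm can. A call is refused whole if a number of a shift passes 1 or a number of a turn 10.7, either way. A call with a gripper value outside its range is refused whole. The fingers move at their own pace and stop on an object; "squeeze" is the grip in N (left out, the last holds). Time passes only in rows, so rows that do not move let the fingers close. It gives the time, the measured TCP pose, the force and the opening at its end, in the units of the state.
- get_obs(): the state, without advancing time (a new reading comes with each control period).
- camera(name): name is "side" or "top"; returns the picture (420x560x3 uint8, red, green, blue); there is no depth.
- camera_info(name): a dict with "fx", "fy", "cx", "cy" (pixels), "D" ([k1, k2, p1, p2, k3] as OpenCV has them; the pictures are not rectified), "origin" and "rotation" of the camera in the world. Camera axes: x right, y down, z forward; pixel columns grow to the right and rows downward; lengths in m; the calibration is good to about 2 mm. A picture is of the moment at which its call begins. camera_info takes no time and is no camera call.
- hand_in(): hands the job in, once; it reports no verdict.
The state is a dict: "clock": time; "joint_pos": joint angles; "joint_velocities": joint speeds; "tau": joint torques, N m; "position": TCP position; "ee_rot": TCP orientation; "ft_force": force on the tool from outside, world axes, zero at the start; "torque": the same for the moment, N m; "grip_width": opening from 0.0 (shut) to 1.0 (fully open).
Only numpy, scipy, OpenCV 4.12 (cv2) and the standard library are available. Lean on these libraries where they do the work, as an engineer would, in place of code of your own. Each camera call takes 0.05 s, during which the arm holds its last target. There are 200 camera calls.

## Working session

There is one attempt and no reset: what is moved stays moved. The work goes in short steps, Python scripts to look and compute and a tool call to move; the robot and the scene stay as the last step left them, time stands still between calls to the robot, and variables do not carry over. Pictures are saved under pics/ and viewed, about 8 in all and at most 12, crops included, and the job is handed in when it is done.

Besides the shell and the picture viewer there is one more tool, called after "Emit:" by a JSON object that holds its "op" and its "data". move_arm: Moves the arm, as the interface text tells. Its arguments: {"type":"object","properties":{"moves":{"type":"array","items":{"type":"array"}},"squeeze":{"type":"number"}},"required":["moves"]}

```bash
mkdir -p pics; python3 - <<'E'
from workcell import *
import cv2
for n in("side","top"):
    cv2.imwrite(f"pics/{n}0.png",camera(n)[:,:,::-1]); print(n,camera_info(n))
o=get_obs();print(o)
E
```

```text
side {'fx': 469.5143429615589, 'fy': 469.5143429615589, 'cx': 277.2547174731812, 'cy': 201.25987528521537, 'D': array([-0.01574963,  0.        ,  0.        ,  0.        ,  0.        ]), 'origin': array([ 0.36583312, -0.77875015,  1.081865  ]), 'rotation': array([ 0.92193168, -0.14557486,  0.0659537 , -0.35284564])}
top {'fx': 480.87049700286406, 'fy': 480.87049700286406, 'cx': 277.9810724515271, 'cy': 212.99166860690525, 'D': array([-0.17270511,  0.        ,  0.        ,  0.        ,  0.        ]), 'origin': array([ 0.44410412, -0.00527159,  1.57170831]), 'rotation': array([ 0.71045564, -0.69997775,  0.04851971, -0.05412734])}
{'clock': 0.1, 'joint_pos': array([-1.33856764,  0.33281067, -0.06469888,  1.46084784,  0.02157338,
        1.34989794, -0.08849407]), 'joint_velocities': array([ 1.85288142e-03, -1.98609314e-03,  1.85110748e-03, -2.91633795e-03,
        7.38094025e-05,  5.74144534e-04, -3.24810632e-03]), 'tau': array([ 2.37761611e-03, -6.26752067e+01,  4.99091554e-02, -3.92426920e+01,
        1.63209310e-02,  7.08550215e-03, -1.46122568e-05]), 'position': array([0.15745253, 0.60446115, 0.20209879]), 'ee_rot': array([ 1.27060900e-01,  9.91894714e-01, -6.31553590e-04, -6.50755452e-05]), 'ft_force': array([ 0.26723556, -0.69013942, -0.65440598]), 'torque': array([ 0.000314  ,  0.0119839 , -0.00945512]), 'grip_width': 0.9989483376288536}
```

View pics/side0.png

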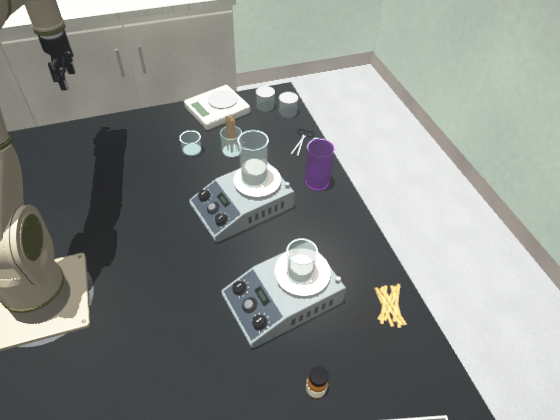

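View pics/top0.png

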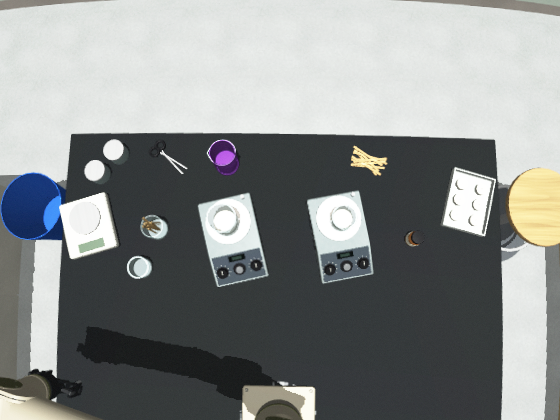

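The tall clear beaker is on the far/left plate (side ~(254,160), top ~(226,217)). The short one is on the right plate (side ~(301,258), top ~(342,217)), and the purple look-alike stands on the bench (side ~(319,165), top ~(224,157)). The clear tall one fits the description. I'll confirm it in one enlarged crop.

```bash
cat > h.py <<'E'
import numpy as np, cv2
from scipy.spatial.transform import Rotation as R
from workcell import *
def ray(n,px):
    c=camera_info(n); K=np.array([[c['fx'],0,c['cx']],[0,c['fy'],c['cy']],[0,0,1]])
    u=cv2.undistortPoints(np.array([[px]],float),K,c['D'])[0,0]
    d=R.from_quat(c['rotation']).apply([u[0],u[1],1]); return c['origin'],d/np.linalg.norm(d)
def plane(n,px,z):
    o,d=ray(n,px); return o+d*(z-o[2])/d[2]
def tri(a,b):
    (o1,d1),(o2,d2)=ray("side",a),ray("top",b)
    s=np.linalg.lstsq(np.c_[d1,-d2],o2-o1,rcond=None)[0]
    p,q=o1+s[0]*d1,o2+s[1]*d2; return (p+q)/2,np.linalg.norm(p-q)
def proj(n,P):
    c=camera_info(n); K=np.array([[c['fx'],0,c['cx']],[0,c['fy'],c['cy']],[0,0,1]])
    r=R.from_quat(c['rotation']).inv()
    return cv2.projectPoints(np.atleast_2d(P).astype(float),r.as_rotvec(),-r.apply(c['origin']),K,c['D'])[0][:,0]
E
python3 - <<'E'
import cv2,numpy as np
a=cv2.imread("pics/side0.png")[125:245,180:310]; b=cv2.imread("pics/top0.png")[185:295,185:285]
a=cv2.resize(a,None,fx=3.3,fy=3.3,interpolation=3)[:396]; b=cv2.resize(b,None,fx=3.6,fy=3.6,interpolation=3)
print(a.shape,b.shape)
cv2.imwrite("pics/crop1.png",np.hstack([a,b[:396]]))
E
```

```text
(396, 429, 3) (396, 360, 3)
```

View pics/crop1.png

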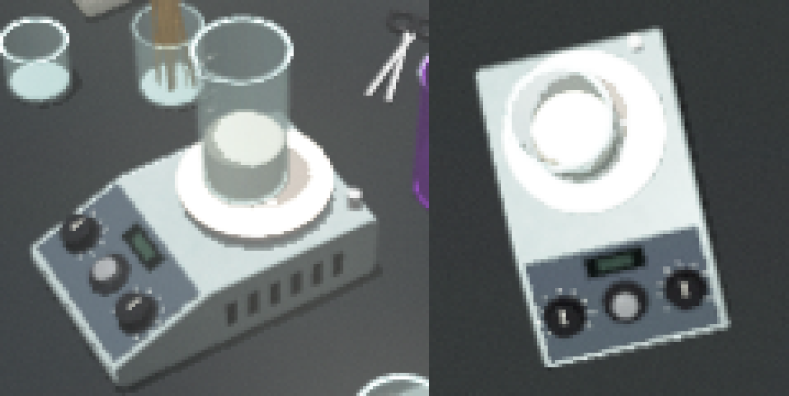

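Confirmed: the tall clear beaker is on the left plate, with its rim at crop (242,50). The button is at crop (108,271) in the side view and (627,302) in the top view. Now to measure.

```bash
python3 - <<'E'
from h import *
S=cv2.imread("pics/side0.png");T=cv2.imread("pics/top0.png")
def blob(im,c,r,lo):
    x0,y0=int(c[0])-r,int(c[1])-r; g=cv2.cvtColor(im[y0:y0+2*r+1,x0:x0+2*r+1],6)
    m=(g>lo).astype(np.uint8); n,l,st,ce=cv2.connectedComponentsWithStats(m)
    k=l[r,r]; return ce[k]+[x0,y0],st[k],g
bs,ss,g1=blob(S,(212,207),8,120); bt,st,g2=blob(T,(240,268),8,120)
print(bs,ss,bt,st); print(g1);print(g2)
b,e=tri(bs,bt); print("button",b,e, plane("side",bs,.068),plane("top",bt,.068))
sc=lambda x,y:(180+(x+.5)/3.3-.5,125+(y+.5)/3.3-.5)
tc=lambda x,y:(185+(x-429+.5)/3.6-.5,185+(y+.5)/3.6-.5)
print("mouth side",plane("side",sc(242,50),.247))
print("rim L/R/far/near",[plane("side",sc(*p),.247).round(3) for p in((191,50),(293,50),(242,16),(242,84))])
print("wax",plane("side",sc(249,137),.142),plane("top",tc(573,130),.142))
fl,fr=plane("top",tc(548,366),.035),plane("top",tc(728,325),.035)
bl,br=plane("top",tc(477,70),.078),plane("top",tc(661,28),.078)
print(fl,fr,bl,br,"yaw",[np.degrees(np.arctan2(*(v[[1,0]]))) for v in (bl-fl,br-fr)],np.degrees(np.arctan2(-(fr-fl)[0]*-1,-(fr-fl)[1])))
pc=[plane("top",tc(585,132),.097),plane("side",sc(254,183),.097)];print("plate",pc)
E
```

```text
[211.075 205.95 ] [ 4  4  7  7 40] [239.07894737 269.36842105] [ 4  6  7  7 38]
[[ 47  49  52  56  80 103 120 123 118 117 117 120 120 117 111  73  65]
 [ 51  54  76 100 105 116 117 117 117 115 118 118 119 120 117  96  60]
 [ 89  79 109 151 128 117 117 117 110 110 109 109 111 114 119 111  79]
 [144 117 116 126 149 115 114 115 107  95  69  71  79  98 116 119 113]
 [149 116 117 117 117 117 122 141 157 149 105  71  67  76 101 118 120]
 [115 118 117 117 120 151 179 179 181 183 171  90  69  66  79 115 117]
 [116 115 114 114 132 176 176 179 181 185 178 111  75  67  73  92 117]
 [116 115 112 105 145 174 177 178 182 185 184 108  83  68  69  87 118]
 [114 116 109  90 144 175 177 179 180 182 168  98  82  68  74  95 118]
 [117 115 107  79 119 169 175 174 172 157  99  90  70  65  79 107 118]
 [115 115 106  65  84 134 157 151 122  91  81  73  68  67  81 117 119]
 [115 118 105  68  63  61  76  76  78  77  66  64  67  70  92 117 118]
 [115 117 112  87  62  61  60  63  66  69  64  65  67  87 118 117 123]
 [116 116 116 107  60  61  62  64  65  65  60  63  86 116 116 113 127]
 [115 115 115 108  79  77 
[... 1410 characters left out ...]
0181 0.1273625  0.06342857] 0.0008225879261278635 [0.48497407 0.12325542 0.068     ] [0.48456997 0.12700593 0.068     ]
mouth side [0.62603893 0.16422091 0.247     ]
rim L/R/far/near [array([0.586, 0.177, 0.247]), array([0.666, 0.152, 0.247]), array([0.638, 0.206, 0.247]), array([0.614, 0.124, 0.247])]
wax [0.63182021 0.16939492 0.142     ] [0.6273438  0.16771925 0.142     ]
[0.43027902 0.19695294 0.035     ] [0.46941798 0.03833355 0.035     ] [0.68745341 0.26210971 0.078     ] [0.72704305 0.10071433 0.078     ] yaw [np.float64(14.217094350977094), np.float64(13.6114976558002)] 13.860725042506282
plate [array([0.63153183, 0.16272783, 0.097     ]), array([0.63193598, 0.15668487, 0.097     ])]
```

Emit:
{"op": "move_arm", "data": {"moves": [[[-1,-0.87,0],[0,0,0],0],[[-1,-0.87,0],[0,0,0],0],[[-1,-0.87,0],[0,0,0],0],[[-1,-0.87,0],[0,0,0],0],[[-1,-0.87,0],[0,0,0],0]], "squeeze": 20}}

```text
clock: 0.72
position: [0.2515, 0.4669, 0.2025]
ee_rot: [0.127, 0.992, -0.0, -0.0]
ft_force: [0.4, -0.2, -0.2]
grip_width: 0.001
```

Emit:
{"op": "move_arm", "data": {"moves": [[[-1,-0.87,0],[0,0,0],0],[[-1,-0.87,0],[0,0,0],0],[[-1,-0.87,0],[0,0,0],0],[[-1,-0.87,0],[0,0,0],0],[[-1,-0.87,0],[0,0,0],0]]}}

```text
clock: 1.35
position: [0.345, 0.3302, 0.2026]
ee_rot: [0.127, 0.992, -0.0, -0.0]
ft_force: [0.5, -0.0, 0.6]
grip_width: 0.004
```

Emit:
{"op": "move_arm", "data": {"moves": [[[-0.9,-1,0],[0,0,0],0],[[-0.9,-1,0],[0,0,0],0],[[-0.9,-1,0],[0,0,0],0],[[-0.9,-1,0],[0,0,0],0],[[-0.9,-1,0],[0,0,0],0]]}}

```text
clock: 1.98
position: [0.4222, 0.1809, 0.2026]
ee_rot: [0.127, 0.992, -0.0, -0.0]
ft_force: [0.4, -0.1, 0.8]
grip_width: -0.0
```

Emit:
{"op": "move_arm", "data": {"moves": [[[-0.9,-1,0],[0,0,0],0],[[-0.9,-1,0],[0,0,0],0],[[0,0,0],[0,0,-9.5],0],[[0,0,0],[0,0,-9.5],0],[[0,0,0],[0,0,-9.5],0]]}}

```text
clock: 2.6
position: [0.4527, 0.1221, 0.2025]
ee_rot: [-0.124, 0.992, -0.0, -0.0]
ft_force: [0.9, -0.1, -0.0]
grip_width: -0.0
```

Emit:
{"op": "move_arm", "data": {"moves": [[[0,0,0],[0,-8,0],0],[[0,0,0],[0,-8,0],0],[[0,0,0],[0,-8,0],0],[[0,0,0],[0,0,0],0]]}}

```text
clock: 3.1
position: [0.4509, 0.1217, 0.2016]
ee_rot: [-0.119, 0.971, 0.025, 0.206]
ft_force: [0.8, -0.2, 1.0]
grip_width: -0.004
```

```bash
cat >> h.py <<'E'
def rel(t):
    o=get_obs(); r=R.from_quat(o['ee_rot']); print("tool z",r.apply([0,0,1]).round(3),"y",r.apply([0,1,0]).round(3),"pos",o['position'].round(4),"F",o['ft_force'].round(2),"t",o['clock'])
    print("units",(r.inv().apply(np.array(t)-o['position'])/.025).round(2)); return r
E
python3 - <<'E'
from h import *
r=rel([.485,.1265,.066])
p=np.radians(13.9);t=np.radians(24)
z=np.array([np.sin(t)*np.cos(p),np.sin(t)*np.sin(p),-np.cos(t)]);y=np.array([-np.sin(p),np.cos(p),0])
g=R.from_matrix(np.c_[np.cross(y,z),y,z]); print("turn",np.degrees((r.inv()*g).as_rotvec()).round(2)); print(get_obs()['joint_pos'])
S=camera("side");T=camera("top")
a=cv2.resize(S[100:260,150:320],None,fx=2.3,fy=2.3);b=cv2.resize(T[180:300,180:300],None,fx=3,fy=3)
h=360;cv2.imwrite("pics/hov.png",np.hstack([a[:h],b[:h]])[:,:,::-1])
E
```

```text
tool z [ 0.394  0.098 -0.914] y [-0.241  0.971  0.001] pos [0.4509 0.1217 0.2016] F [ 0.77 -0.19  0.98] t 3.1
units [ 0.95 -0.15  5.51]
turn [ 0.05 -0.01  0.03]
[-0.75345204 -0.40416261  0.26379483  2.22627828  0.25560636  0.91098793
  1.20855796]
```

View pics/hov.png

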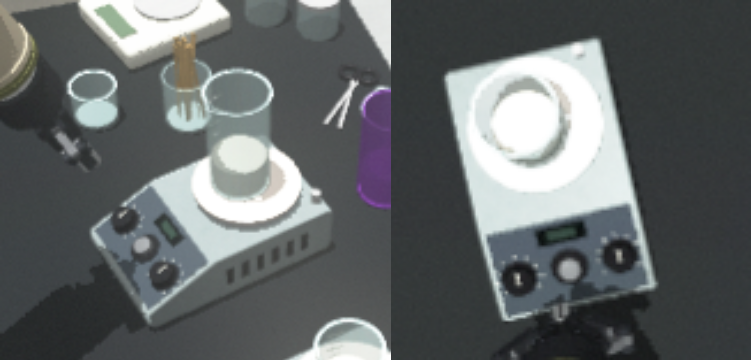

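The fingers hang in front of the panel (tip at crop side (92,163), top (560,310)), lined up with the button at crop (145,244) / (570,268). Closing in to about 20 mm.

Emit:
{"op": "move_arm", "data": {"moves": [[[0.5,-0.1,0.9],[0,0,0],0],[[0.45,-0.05,0.9],[0,0,0],0],[[0,0,0.9],[0,0,0],0],[[0,0,0.9],[0,0,0],0],[[0,0,0.9],[0,0,0],0]]}}

```text
clock: 3.82
position: [0.4788, 0.1245, 0.09]
ee_rot: [-0.118, 0.971, 0.025, 0.206]
ft_force: [0.7, 0.2, 0.6]
grip_width: 0.0
```

Emit:
{"op": "move_arm", "data": {"moves": [[[0,0,0],[0,0,0],0],[[0,0,0],[0,0,0],0]]}}

```text
clock: 4.08
position: [0.4778, 0.1245, 0.091]
ee_rot: [-0.118, 0.971, 0.025, 0.206]
ft_force: [-0.6, -0.1, 0.6]
grip_width: -0.003
```

```bash
python3 - <<'E'
from h import *
rel([.485,.1265,.066]); p=get_obs()['position']; print(proj("side",p),proj("top",p))
S=camera("side");T=camera("top")
a=cv2.resize(S[165:235,170:250],None,fx=5,fy=5);b=cv2.resize(T[235:305,200:280],None,fx=5,fy=5)
cv2.imwrite("pics/near.png",np.hstack([a,b])[:,:,::-1])
E
```

```text
tool z [ 0.395  0.097 -0.914] y [-0.24   0.971 -0.   ] pos [0.4778 0.1245 0.091 ] F [-0.58 -0.13  0.58] t 4.075
units [0.13 0.01 1.04]
[[207.7977677  200.80856887]] [[239.17325124 271.37549937]]
```

View pics/near.png

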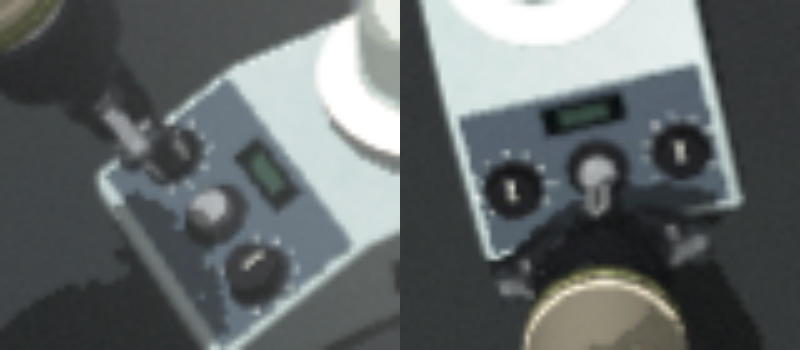

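```bash
python3 - <<'E'
from h import *
S0=cv2.imread("pics/side0.png");T0=cv2.imread("pics/top0.png")
S=camera("side")[:,:,::-1];T=camera("top")[:,:,::-1]
p=get_obs()['position']; out=[]
for n,A,B,x,y in(("side",S,S0,175,165),("top",T,T0,215,245)):
    d=cv2.absdiff(A,B).max(2); q=proj(n,p)[0]-[x,y]
    for im in (A,cv2.cvtColor(np.where(d>25,255,0).astype(np.uint8),8)):
        c=cv2.resize(np.ascontiguousarray(im[y:y+50,x:x+50]),None,fx=6,fy=6,interpolation=1)
        cv2.drawMarker(c,tuple(int(v*6+3) for v in q),(0,0,255),0,14); out.append(c)
cv2.imwrite("pics/d.png",np.vstack([np.hstack(out[:2]),np.hstack(out[2:])]))
E
```

```text
(no output)
```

View pics/d.png

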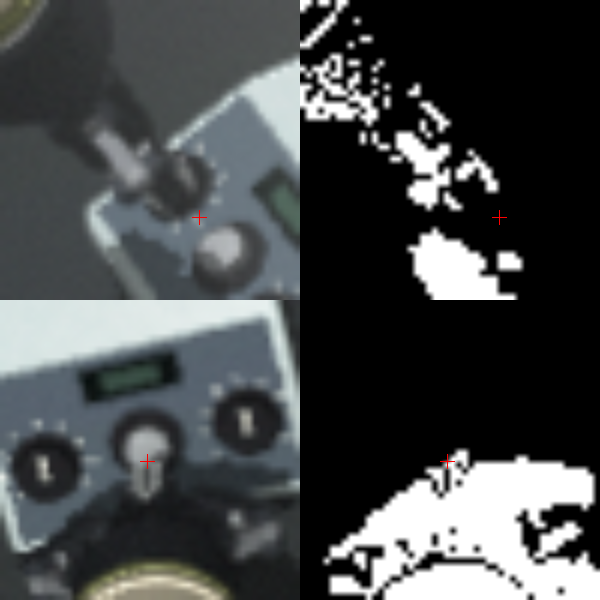

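The tip projects right where the image shows it in both views, about 26 mm short of the button along the axis. Approaching slowly and watching the force.

Emit:
{"op": "move_arm", "data": {"moves": [[[0.1,0,0.35],[0,0,0],0],[[0,0,0.35],[0,0,0],0],[[0,0,0.1],[0,0,0],0],[[0,0,0],[0,0,0],0]]}}

```text
clock: 4.78
position: [0.4828, 0.1257, 0.0707]
ee_rot: [-0.118, 0.971, 0.025, 0.206]
ft_force: [-0.3, -0.4, 1.0]
grip_width: 0.004
```

Emit:
{"op": "move_arm", "data": {"moves": [[[0,0,0.06],[0,0,0],0],[[0,0,0.06],[0,0,0],0],[[0,0,0],[0,0,0],0]]}}

```text
clock: 5.15
position: [0.4841, 0.1262, 0.0683]
ee_rot: [-0.118, 0.971, 0.025, 0.206]
ft_force: [-0.3, 0.2, 0.3]
grip_width: 0.001
```

Emit:
{"op": "move_arm", "data": {"moves": [[[0,0,0.06],[0,0,0],0],[[0,0,0.04],[0,0,0],0],[[0,0,0],[0,0,0],0]]}}

```text
clock: 5.52
position: [0.485, 0.1264, 0.066]
ee_rot: [-0.118, 0.971, 0.025, 0.206]
ft_force: [-0.2, 0.0, -0.0]
grip_width: 0.003
```

Emit:
{"op": "move_arm", "data": {"moves": [[[0,0,0.04],[0,0,0],0],[[0,0,0.04],[0,0,0],0],[[0,0,0],[0,0,0],0]]}}

```text
clock: 5.9
position: [0.4858, 0.1266, 0.0641]
ee_rot: [-0.118, 0.971, 0.025, 0.206]
ft_force: [-0.9, 0.8, 0.2]
grip_width: -0.002
```

Emit:
{"op": "move_arm", "data": {"moves": [[[0,0,0.04],[0,0,0],0],[[0,0,0],[0,0,0],0]]}}

```text
clock: 6.15
position: [0.4862, 0.1267, 0.0632]
ee_rot: [-0.118, 0.971, 0.025, 0.206]
ft_force: [0.2, -0.6, 0.4]
grip_width: -0.002
```

Emit:
{"op": "move_arm", "data": {"moves": [[[0,0,0.04],[0,0,0],0],[[0,0,0],[0,0,0],0]]}}

```text
clock: 6.4
position: [0.4866, 0.1268, 0.0623]
ee_rot: [-0.118, 0.971, 0.025, 0.206]
ft_force: [0.6, 0.6, 0.6]
grip_width: 0.0
```

Emit:
{"op": "move_arm", "data": {"moves": [[[0,0,0.04],[0,0,0],0],[[0,0,0],[0,0,0],0]]}}

```text
clock: 6.65
position: [0.487, 0.1269, 0.0614]
ee_rot: [-0.118, 0.971, 0.025, 0.206]
ft_force: [0.8, 0.7, -0.0]
grip_width: -0.003
```

Emit:
{"op": "move_arm", "data": {"moves": [[[0,0,0.04],[0,0,0],0],[[0,0,0],[0,0,0],0]]}}

```text
clock: 6.9
position: [0.4874, 0.127, 0.0605]
ee_rot: [-0.118, 0.971, 0.025, 0.206]
ft_force: [0.3, 0.3, -0.7]
grip_width: -0.008
```

Emit:
{"op": "move_arm", "data": {"moves": [[[0,0,0.04],[0,0,0],0],[[0,0,0],[0,0,0],0]]}}

```text
clock: 7.15
position: [0.4878, 0.1271, 0.0596]
ee_rot: [-0.118, 0.971, 0.025, 0.206]
ft_force: [-0.3, 0.1, -0.6]
grip_width: -0.001
```

```bash
python3 - <<'E'
from h import *
S=camera("side")[:,:,::-1];T=camera("top")[:,:,::-1]
p=get_obs()['position']; out=[]
for n,A,x,y in(("side",S,180,170),("top",T,215,245)):
    q=proj(n,p)[0]; print(n,q); q=q-[x,y]
    c=cv2.resize(np.ascontiguousarray(A[y:y+50,x:x+50]),None,fx=8,fy=8,interpolation=2)
    c=cv2.convertScaleAbs(c,alpha=1.4,beta=10)
    cv2.drawMarker(c,tuple(int(v*8+4) for v in q),(0,0,255),0,10); out.append(c)
cv2.imwrite("pics/e.png",np.hstack(out))
E
```

```text
side [211.98059911 206.70447109]
top [239.31516092 268.41489671]
```

View pics/e.png

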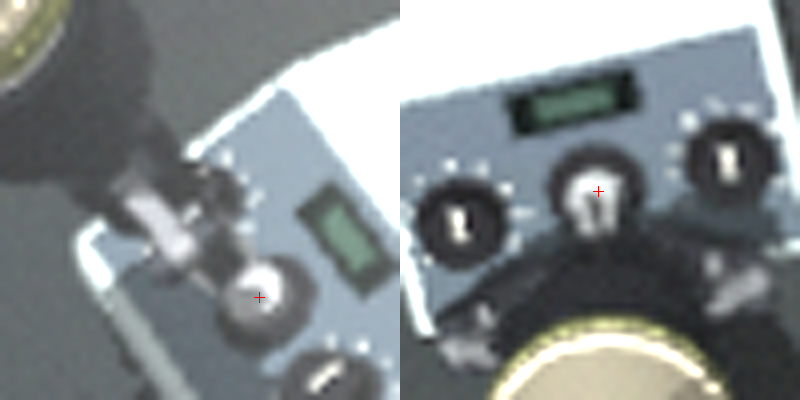

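The tip appears right at the button's near edge, not yet loaded. Continuing in 1 mm steps.

Emit:
{"op": "move_arm", "data": {"moves": [[[0,0,0.04],[0,0,0],0],[[0,0,0],[0,0,0],0]]}}

```text
clock: 7.5
position: [0.4882, 0.1272, 0.0587]
ee_rot: [-0.118, 0.971, 0.025, 0.206]
ft_force: [-0.1, -0.1, -0.2]
grip_width: 0.0
```

Emit:
{"op": "move_arm", "data": {"moves": [[[0,0,0.04],[0,0,0],0],[[0,0,0],[0,0,0],0]]}}

```text
clock: 7.75
position: [0.4886, 0.1273, 0.0577]
ee_rot: [-0.118, 0.971, 0.025, 0.206]
ft_force: [-0.4, 0.5, -0.1]
grip_width: 0.001
```

Emit:
{"op": "move_arm", "data": {"moves": [[[0,0,0.04],[0,0,0],0],[[0,0,0],[0,0,0],0]]}}

```text
clock: 8.0
position: [0.489, 0.1274, 0.0568]
ee_rot: [-0.118, 0.971, 0.025, 0.206]
ft_force: [-0.1, 0.5, -0.1]
grip_width: -0.002
```

Emit:
{"op": "move_arm", "data": {"moves": [[[0,0,0.04],[0,0,0],0],[[0,0,0],[0,0,0],0]]}}

```text
clock: 8.25
position: [0.4894, 0.1275, 0.0559]
ee_rot: [-0.118, 0.971, 0.025, 0.206]
ft_force: [0.4, -0.2, -0.2]
grip_width: 0.0
```

```bash
python3 - <<'E'
from h import *
o=get_obs();print({k:np.round(o[k],4) for k in('position','ft_force','torque','joint_pos','tau')})
S=camera("side")[:,:,::-1];T=camera("top")[:,:,::-1]
p=o['position'];r=R.from_quat(o['ee_rot']); out=[]
for n,A,x,y in(("side",S,185,180),("top",T,220,250)):
    c=cv2.resize(np.ascontiguousarray(A[y:y+40,x:x+40]),None,fx=10,fy=10,interpolation=1)
    c=cv2.convertScaleAbs(c,alpha=1.5,beta=15)
    for q in proj(n,[p,p-r.apply([0,0,.02]),p+r.apply([.011,0,0]),p-r.apply([.011,0,0])]): cv2.circle(c,tuple(int((v-w)*10+5) for v,w in zip(q,(x,y))),2,(0,0,255),-1)
    out.append(c)
cv2.imwrite("pics/f.png",np.hstack(out))
E
```

```text
{'position': array([0.4894, 0.1275, 0.0559]), 'ft_force': array([ 0.4009, -0.2255, -0.2405]), 'torque': array([-0.0583,  0.4708, -0.0117]), 'joint_pos': array([-0.7778, -0.0894,  0.3815,  2.3362,  0.2024,  0.4814,  1.2625]), 'tau': array([-8.50000e-03, -2.37067e+01, -1.28900e+00, -3.33070e+01,
        3.03100e-01, -2.09850e+00,  1.43000e-02])}
```

View pics/f.png

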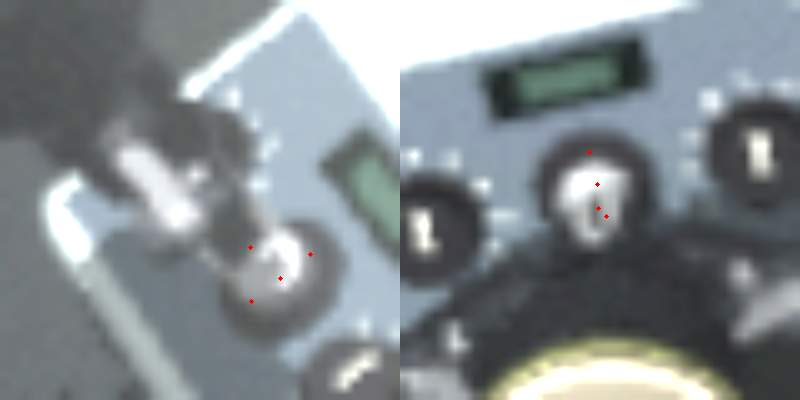

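Still no load: the force is only noise, and the moment is the tilted gripper's weight. The tip is visibly at the button, so I'll continue in small guarded steps.

Emit:
{"op": "move_arm", "data": {"moves": [[[0,0,0.04],[0,0,0],0],[[0,0,0],[0,0,0],0]]}}

```text
clock: 8.6
position: [0.4897, 0.1276, 0.055]
ee_rot: [-0.118, 0.971, 0.025, 0.206]
ft_force: [1.0, -0.6, -0.0]
grip_width: -0.001
```

Emit:
{"op": "move_arm", "data": {"moves": [[[0,0,0.04],[0,0,0],0],[[0,0,0],[0,0,0],0]]}}

```text
clock: 8.85
position: [0.4902, 0.1277, 0.0541]
ee_rot: [-0.118, 0.971, 0.025, 0.206]
ft_force: [0.1, 0.1, -0.1]
grip_width: 0.002
```

Emit:
{"op": "move_arm", "data": {"moves": [[[0,0,0.04],[0,0,0],0],[[0,0,0],[0,0,0],0]]}}

```text
clock: 9.1
position: [0.4906, 0.1277, 0.0532]
ee_rot: [-0.118, 0.971, 0.025, 0.206]
ft_force: [0.6, 0.3, -0.2]
grip_width: -0.003
```

Emit:
{"op": "move_arm", "data": {"moves": [[[0,0,0.04],[0,0,0],0],[[0,0,0],[0,0,0],0]]}}

```text
clock: 9.35
position: [0.4909, 0.1279, 0.0523]
ee_rot: [-0.118, 0.971, 0.025, 0.206]
ft_force: [-0.3, -0.4, -0.2]
grip_width: -0.002
```

```bash
python3 - <<'E'
from h import *
o=get_obs();print({k:np.round(o[k],4) for k in('position','ft_force','torque','joint_pos','tau')})
S=camera("side")[:,:,::-1];T=camera("top")[:,:,::-1];cv2.imwrite("pics/gs.png",S);cv2.imwrite("pics/gt.png",T)
p=o['position'];r=R.from_quat(o['ee_rot'])
A=cv2.resize(cv2.imread("pics/side0.png")[175:225,180:230],None,fx=8,fy=8,interpolation=2)
B=cv2.resize(S[175:225,180:230],None,fx=8,fy=8,interpolation=2)
A,B=[cv2.convertScaleAbs(x,alpha=1.8,beta=20) for x in(A,B)]
for i,q in enumerate(proj("side",[p-r.apply([0,0,.01*k]) for k in range(4)])):
    cv2.circle(B,tuple(int((v-w)*8+4) for v,w in zip(q,(180,175))),2,(0,0,255),-1)
cv2.imwrite("pics/g.png",np.hstack([A,B]))
E
```

```text
{'position': array([0.4909, 0.1279, 0.0523]), 'ft_force': array([-0.2796, -0.4487, -0.2472]), 'torque': array([-0.0574,  0.3973, -0.0031]), 'joint_pos': array([-0.7787, -0.0772,  0.3848,  2.3358,  0.1958,  0.4698,  1.2682]), 'tau': array([-6.00000e-03, -2.42235e+01, -1.11920e+00, -3.30328e+01,
        2.89900e-01, -2.10220e+00,  1.54000e-02])}
```

View pics/g.png

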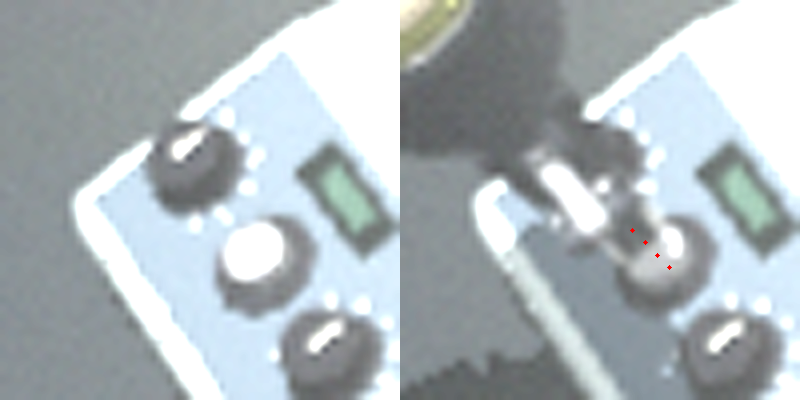

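The dark pad end shows roughly 10–20 mm short of the reported TCP in this view, but on line with the button. The force is still zero, so I'll continue in guarded 1 mm steps until it responds.

Emit:
{"op": "move_arm", "data": {"moves": [[[0,0,0.04],[0,0,0],0],[[0,0,0],[0,0,0],0]]}}

```text
clock: 9.7
position: [0.4913, 0.128, 0.0514]
ee_rot: [-0.118, 0.971, 0.025, 0.206]
ft_force: [0.7, 0.3, -0.7]
grip_width: 0.002
```

Emit:
{"op": "move_arm", "data": {"moves": [[[0,0,0.04],[0,0,0],0],[[0,0,0],[0,0,0],0]]}}

```text
clock: 9.95
position: [0.4918, 0.128, 0.0505]
ee_rot: [-0.118, 0.971, 0.025, 0.206]
ft_force: [-0.7, 0.3, 0.0]
grip_width: 0.0
```

Emit:
{"op": "move_arm", "data": {"moves": [[[0,0,0.04],[0,0,0],0],[[0,0,0],[0,0,0],0]]}}

```text
clock: 10.2
position: [0.4921, 0.1281, 0.0495]
ee_rot: [-0.118, 0.971, 0.025, 0.206]
ft_force: [0.1, 0.4, -0.4]
grip_width: 0.001
```

Emit:
{"op": "move_arm", "data": {"moves": [[[0,0,0.04],[0,0,0],0],[[0,0,0],[0,0,0],0]]}}

```text
clock: 10.45
position: [0.4925, 0.1282, 0.0486]
ee_rot: [-0.118, 0.971, 0.025, 0.206]
ft_force: [0.6, 0.4, -0.3]
grip_width: 0.001
```

Emit:
{"op": "move_arm", "data": {"moves": [[[0,0,0.04],[0,0,0],0],[[0,0,0],[0,0,0],0]]}}

```text
clock: 10.7
position: [0.4929, 0.1284, 0.0477]
ee_rot: [-0.118, 0.971, 0.025, 0.206]
ft_force: [0.2, 0.1, 0.7]
grip_width: 0.003
```

```bash
python3 - <<'E'
from h import *
o=get_obs();print({k:np.round(o[k],4) for k in('position','ft_force','torque','joint_pos','tau')})
S=camera("side")[:,:,::-1];T=camera("top")[:,:,::-1];cv2.imwrite("pics/hs.png",S);cv2.imwrite("pics/ht.png",T)
for n,A,f in(("side",S,"gs"),("top",T,"gt")):
    B=cv2.imread(f"pics/{f}.png"); d=cv2.absdiff(A,B).max(2)
    ys,xs=np.where(d>30); print(n,proj(n,o['position']).round(1),len(xs)); 
g=cv2.cvtColor(S,6);print(g[198:214,200:220])
g=cv2.cvtColor(T,6);print(g[262:280,230:250])
E
```

```text
{'position': array([0.4929, 0.1284, 0.0477]), 'ft_force': array([0.1593, 0.1266, 0.6982]), 'torque': array([-0.093 ,  0.4372, -0.0389]), 'joint_pos': array([-0.7796, -0.0619,  0.3887,  2.3352,  0.1869,  0.4553,  1.2758]), 'tau': array([-6.90000e-03, -2.48772e+01, -9.05000e-01, -3.26852e+01,
        2.72800e-01, -2.10680e+00,  1.68000e-02])}
side [[213.9 208.7]] 958
top [[239.3 266.9]] 554
[[152 152 144 102  73 107 125  77  60 101 158 151 116 117 116 116 118 109
   77  61]
 [143 152 152 143 115 152 116  80  67  83 118 125 116 117 118 116 118 118
  109  70]
 [103 148 151 148 136 106  77  83  80  69  82 124 120 116 117 116 117 116
  115  94]
 [ 70 124 151 152 152 131  97  87  76  63  67  98 129 115 107 107 112 114
  116 110]
 [ 96  97 143 159 165 153 125  77  62  56  63  90 121 110  67  71  80  97
  113 119]
 [137  89 107 163 160 152 118  73  56  51  57  73 108 117  96  70  67  74
   99 116]
 [ 80  75  92 128 144 111  88  68  55  57  54  55  77 127 159  90  68  68
   79 111]
 [ 74  81  83  85  95  82  69  62  53  54  57  55  68 117 163 110  73  67
   71  89]
 [ 70  71  73  60  55  63  7
[... 1483 characters left out ...]
  42  38
   37  35]
 [110 107  85  58  45  35  35  59 112 124  56  37  25  26  29  35  37  37
   32  33]
 [ 94  87  58  49  45  35  35  38  60  74  33  27  24  22  25  25  28  36
   39  40]
 [ 60  53  45  48  40  26  27  26  26  29  31  23  19  23  22  24  29  30
   41  43]
 [ 35  37  35  38  35  29  23  22  21  23  26  23  22  22  26  26  26  28
   31  35]
 [ 32  40  36  30  31  27  27  29  29  29  29  27  26  32  33  26  26  22
   28  28]
 [ 39  43  44  41  28  30  27  30  29  30  32  29  29  29  31  27  28  20
   20  28]
 [ 42  48  40  34  28  30  29  30  30  31  31  31  27  29  28  26  24  28
   25  25]
 [ 41  40  28  30  30  28  33  32  27  25  27  28  24  30  28  30  28  27
   28  25]]
```

```bash
python3 - <<'E'
from h import *
print(tri((210.8,206.3),(239.3,267.4)), get_obs()['position'])
P=[.4509,.1217,.2016]; print(proj("side",P),proj("top",P), tri((190.3,171.2),(236.3,283.0)))
A=cv2.imread("pics/hs.png")[190:220,195:230];B=cv2.imread("pics/ht.png")[255:285,222:257]
o=[cv2.convertScaleAbs(cv2.resize(x,None,fx=11,fy=11,interpolation=0),alpha=1.6,beta=15) for x in(A,B)]
cv2.imwrite("pics/h.png",np.hstack(o))
E
```

```text
(array([0.48776944, 0.12732259, 0.06190429]), np.float64(0.006299631645416685)) [0.49293096 0.12838538 0.04777367]
[[194.25584807 175.79563816]] [[236.5657333  279.93839987]] (array([0.4423895 , 0.12031478, 0.22227728]), np.float64(0.00026260343859007374))
```

View pics/h.png

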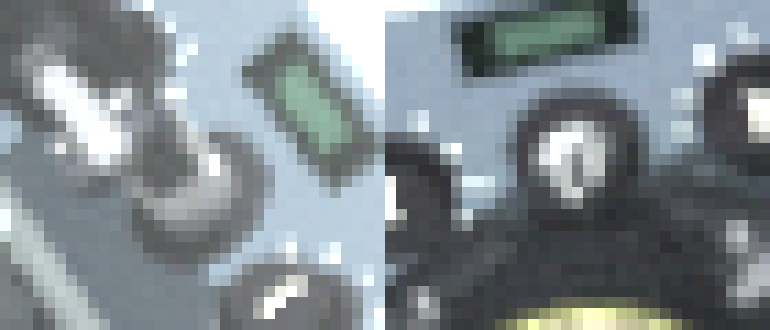

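Triangulating the visible tip at hover gives z=0.222 against the reported 0.2016. So the real fingertips end about 20 mm behind the reported TCP, straight along the tool axis, and contact should be imminent.

Emit:
{"op": "move_arm", "data": {"moves": [[[0,0,0.04],[0,0,0],0],[[0,0,0],[0,0,0],0]]}}

```text
clock: 11.05
position: [0.4933, 0.1285, 0.0468]
ee_rot: [-0.118, 0.971, 0.025, 0.206]
ft_force: [0.5, -1.6, -0.7]
grip_width: 0.001
```

Emit:
{"op": "move_arm", "data": {"moves": [[[0,0,0.04],[0,0,0],0],[[0,0,0],[0,0,0],0]]}}

```text
clock: 11.3
position: [0.4937, 0.1285, 0.0458]
ee_rot: [-0.118, 0.971, 0.025, 0.206]
ft_force: [0.7, 0.9, -0.1]
grip_width: 0.0
```

Emit:
{"op": "move_arm", "data": {"moves": [[[0,0,0.04],[0,0,0],0],[[0,0,0],[0,0,0],0]]}}

```text
clock: 11.55
position: [0.4941, 0.1286, 0.045]
ee_rot: [-0.118, 0.971, 0.025, 0.206]
ft_force: [-0.1, -0.8, -0.1]
grip_width: 0.005
```

Emit:
{"op": "move_arm", "data": {"moves": [[[0,0,0.04],[0,0,0],0],[[0,0,0],[0,0,0],0]]}}

```text
clock: 11.8
position: [0.4945, 0.1287, 0.044]
ee_rot: [-0.118, 0.971, 0.025, 0.206]
ft_force: [0.3, -0.0, -0.4]
grip_width: -0.003
```

Emit:
{"op": "move_arm", "data": {"moves": [[[0,0,0.04],[0,0,0],0],[[0,0,0],[0,0,0],0]]}}

```text
clock: 12.05
position: [0.4949, 0.1289, 0.0432]
ee_rot: [-0.118, 0.971, 0.025, 0.206]
ft_force: [-1.2, -0.2, -0.3]
grip_width: 0.003
```

Emit:
{"op": "move_arm", "data": {"moves": [[[0,0,0.04],[0,0,0],0],[[0,0,0],[0,0,0],0]]}}

```text
clock: 12.3
position: [0.4953, 0.1289, 0.0422]
ee_rot: [-0.118, 0.971, 0.025, 0.206]
ft_force: [-0.0, -0.4, -0.8]
grip_width: -0.002
```

Emit:
{"op": "move_arm", "data": {"moves": [[[0,0,0.04],[0,0,0],0],[[0,0,0],[0,0,0],0]]}}

```text
clock: 12.55
position: [0.4957, 0.129, 0.0413]
ee_rot: [-0.118, 0.971, 0.025, 0.206]
ft_force: [-0.4, 0.2, 0.3]
grip_width: 0.002
```

Emit:
{"op": "move_arm", "data": {"moves": [[[0,0,0.04],[0,0,0],0],[[0,0,0],[0,0,0],0]]}}

```text
clock: 12.8
position: [0.4961, 0.1291, 0.0404]
ee_rot: [-0.118, 0.971, 0.025, 0.206]
ft_force: [-0.2, -0.4, -0.1]
grip_width: -0.003
```

```bash
python3 - <<'E'
from h import *
o=get_obs();print({k:np.round(o[k],4) for k in('position','ft_force','torque')})
S=camera("side")[:,:,::-1];T=camera("top")[:,:,::-1];cv2.imwrite("pics/is.png",S);cv2.imwrite("pics/it.png",T)
print(cv2.cvtColor(S,6)[200:214,203:220]);print(cv2.cvtColor(T,6)[263:277,232:248])
E
```

```text
{'position': array([0.4961, 0.1291, 0.0404]), 'ft_force': array([-0.2476, -0.3584, -0.1215]), 'torque': array([-0.1517,  0.4076, -0.0114])}
[[152 142  97 113 148 114  61  85 120 115 116 118 117 117 117 114  96]
 [152 150 135 114 105  78  76  69  81 105 116 108 107 109 114 118 110]
 [149 151 148 128  92  87  84  76  60  84 112  69  71  80  97 112 118]
 [134 153 160 166 126  88  73  62  60  80 115  90  70  67  72  99 117]
 [110 151 171 165 144  92  60  55  56  75 109 115  89  69  68  78 112]
 [ 83 127 160 139 106  86  57  52  53  56  75 107 108  76  67  68  90]
 [ 83  88  96  96  81  67  53  51  53  53  64  95 104  82  66  68  84]
 [ 78  69  63  69  74  79  57  53  57  64  86 102  91  80  66  73  94]
 [ 62  60  55  60  62  87  81  60  65  87  99  89  86  60  67  78 107]
 [ 69  63  65  69  50  66  92  80  81  90  84  75  70  63  65  80 115]
 [ 70  71  71  70  49  48  57  72  75  76  74  61  56  66  67  90 116]
 [ 71  73  72  68  61  48  50  53  60  60  57  51  55  63  89 117 115]
 [ 69  71  70  72  66  50  49  49  48  49  50  52  64  86 115 114 113]
 [ 70  68  70  73  70  65  55  52  52
[... 273 characters left out ...]
  69  42  37  36  66  97  97]
 [ 88  66  35  39  83 125 115  94 114 103  47  28  28  57  88  98]
 [ 84  52  36  54 119 154 115  78 125 111  43  30  23  50  83  85]
 [ 89  63  38  50  82 117 115  77 121 113  48  22  23  33  57  55]
 [ 95  77  36  39  80 133 115  72  96  78  41  29  24  32  38  41]
 [ 88  56  32  26  50  79 112 123  56  38  28  28  24  30  36  35]
 [ 58  46  39  28  35  38  60  73  31  25  23  21  23  25  27  33]
 [ 44  49  41  27  29  28  21  22  23  23  24  26  24  27  29  31]
 [ 37  38  35  32  25  22  19  22  25  23  24  23  25  27  29  27]
 [ 37  31  28  27  29  30  27  30  31  28  27  27  29  25  27  25]
 [ 46  39  28  29  29  32  28  31  29  29  28  28  30  26  26  25]]
```

Emit:
{"op": "move_arm", "data": {"moves": [[[0,0,0.04],[0,0,0],0],[[0,0,0],[0,0,0],0]]}}

```text
clock: 13.15
position: [0.4966, 0.1293, 0.0396]
ee_rot: [-0.118, 0.971, 0.025, 0.206]
ft_force: [-1.3, -0.0, 1.9]
grip_width: -0.001
```

Emit:
{"op": "move_arm", "data": {"moves": [[[0,0,0.04],[0,0,0],0],[[0,0,0],[0,0,0],0]]}}

```text
clock: 13.4
position: [0.497, 0.1294, 0.0387]
ee_rot: [-0.118, 0.971, 0.025, 0.206]
ft_force: [-0.8, -0.5, 2.4]
grip_width: -0.001
```

Emit:
{"op": "move_arm", "data": {"moves": [[[0,0,0.04],[0,0,0],0],[[0,0,0],[0,0,0],0]]}}

```text
clock: 13.65
position: [0.4974, 0.1295, 0.0377]
ee_rot: [-0.118, 0.971, 0.025, 0.206]
ft_force: [-0.7, -0.3, 2.9]
grip_width: 0.0
```

Contact: the force rises about 0.7 N/mm, matching the button spring. Pressing to full travel.

Emit:
{"op": "move_arm", "data": {"moves": [[[0,0,0.04],[0,0,0],0],[[0,0,0],[0,0,0],0]]}}

```text
clock: 13.9
position: [0.4978, 0.1296, 0.0369]
ee_rot: [-0.118, 0.971, 0.025, 0.206]
ft_force: [-1.5, -1.1, 3.5]
grip_width: 0.001
```

Emit:
{"op": "move_arm", "data": {"moves": [[[0,0,0.04],[0,0,0],0],[[0,0,0],[0,0,0],0]]}}

```text
clock: 14.15
position: [0.4981, 0.1297, 0.0359]
ee_rot: [-0.118, 0.971, 0.025, 0.206]
ft_force: [-0.6, 0.6, 4.3]
grip_width: 0.001
```

Emit:
{"op": "move_arm", "data": {"moves": [[[0,0,0.02],[0,0,0],0],[[0,0,0],[0,0,0],0]]}}

```text
clock: 14.4
position: [0.4983, 0.1297, 0.0355]
ee_rot: [-0.118, 0.971, 0.025, 0.206]
ft_force: [-2.0, -0.8, 4.1]
grip_width: -0.002
```

Emit:
{"op": "move_arm", "data": {"moves": [[[0,0,0.02],[0,0,0],0],[[0,0,0],[0,0,0],0]]}}

```text
clock: 14.65
position: [0.4985, 0.1297, 0.0352]
ee_rot: [-0.118, 0.971, 0.025, 0.206]
ft_force: [-6.0, -1.7, 11.8]
grip_width: -0.002
```

Emit:
{"op": "move_arm", "data": {"moves": [[[0,0,0.02],[0,0,0],0],[[0,0,0],[0,0,0],0]]}}

```text
clock: 14.9
position: [0.4986, 0.1298, 0.035]
ee_rot: [-0.118, 0.971, 0.025, 0.206]
ft_force: [-13.8, -3.4, 21.7]
grip_width: 0.0
```

The button bottomed out (~25 N briefly, full travel at about 5 N). Backing off straight along the axis.

Emit:
{"op": "move_arm", "data": {"moves": [[[0,0,-0.2],[0,0,0],0],[[0,0,-0.6],[0,0,0],0],[[0,0,-1],[0,0,0],0],[[0,0,-1],[0,0,0],0],[[0,0,-1],[0,0,0],0]]}}

```text
clock: 15.52
position: [0.4604, 0.1202, 0.1216]
ee_rot: [-0.118, 0.971, 0.025, 0.206]
ft_force: [0.3, 0.4, 0.1]
grip_width: -0.0
```

Emit:
{"op": "move_arm", "data": {"moves": [[[0,0,-1],[0,8,0],0],[[0,0,-1],[0,8,0],0],[[0,0,-1],[0,8,0],0],[[0,0,-1],[0,0,0],0],[[0,0,-1],[0,0,0],0]]}}

```text
clock: 16.15
position: [0.4411, 0.1154, 0.243]
ee_rot: [-0.121, 0.993, -0.001, -0.001]
ft_force: [-0.4, 0.3, -0.6]
grip_width: 0.0
```

Emit:
{"op": "move_arm", "data": {"moves": [[[0,0,-1],[0,0,0],0],[[0,0,-1],[0,0,0],0],[[0,0,-1],[0,0,0],0],[[0,0,0],[0,0,0],0],[[0,0,0],[0,0,0],0]]}}

```text
clock: 16.77
position: [0.4409, 0.1154, 0.317]
ee_rot: [-0.121, 0.993, -0.0, -0.001]
ft_force: [-0.8, -0.3, -0.6]
grip_width: 0.002
```

```bash
python3 - <<'E'
from h import *
r=rel([.6265,.166,.34]); p=get_obs()['position']
S=camera("side")[:,:,::-1];T=camera("top")[:,:,::-1];cv2.imwrite("pics/js.png",S);cv2.imwrite("pics/jt.png",T)
out=[]
for n,A in(("side",S),("top",T)):
    q=proj(n,[p-r.apply([0,0,.01*k]) for k in range(4)]); print(n,q.round(1).tolist())
    x,y=(q[1]-25).astype(int); print(x,y)
    c=cv2.convertScaleAbs(cv2.resize(np.ascontiguousarray(A[y:y+50,x:x+50]),None,fx=8,fy=8,interpolation=2),alpha=1.5,beta=15)
    for v in q: cv2.circle(c,tuple(int(t) for t in (v-[x,y])*8+4),2,(0,0,255),-1)
    out.append(c)
cv2.imwrite("pics/j.png",np.hstack(out))
g=cv2.cvtColor(S,6);print(g[200:213,206:218])
E
```

```text
tool z [-0.001 -0.001 -1.   ] y [-0.24   0.971 -0.   ] pos [0.4409 0.1154 0.317 ] F [-0.81 -0.31 -0.65] t 16.775
units [-7.69  0.18 -0.93]
side [[185.5, 144.9], [184.9, 141.8], [184.4, 138.7], [183.9, 135.5]]
159 116
top [[234.8, 283.6], [234.4, 283.6], [234.0, 283.6], [233.6, 283.6]]
209 258
[[ 57  66  69  75  81 102  74  75  76  78  77  77]
 [ 67  92  80  74  75  75  69  72  71  74  75  76]
 [ 71  79  90  74  71  74  69  64  56  56  59  68]
 [ 73  73  74  75  77  85  95  91  69  56  54  55]
 [ 73  73  75  89 104 103 106 107 101  69  55  54]
 [ 72  73  83 104 103 104 104 107 105  86  63  54]
 [ 71  67  89 103 104 105 105 106 108  86  67  51]
 [ 70  62  88 103 103 105 105 105 102  85  69  53]
 [ 67  57  77 100 102 105 103  98  86  78  55  53]
 [ 68  50  62  88  99  96  90  84  76  67  51  53]
 [ 68  51  48  58  74  75  77  75  61  51  50  54]
 [ 69  60  50  50  55  61  61  56  50  55  53  62]
 [ 71  67  51  49  48  47  50  50  52  54  64  74]]
```

View pics/j.png

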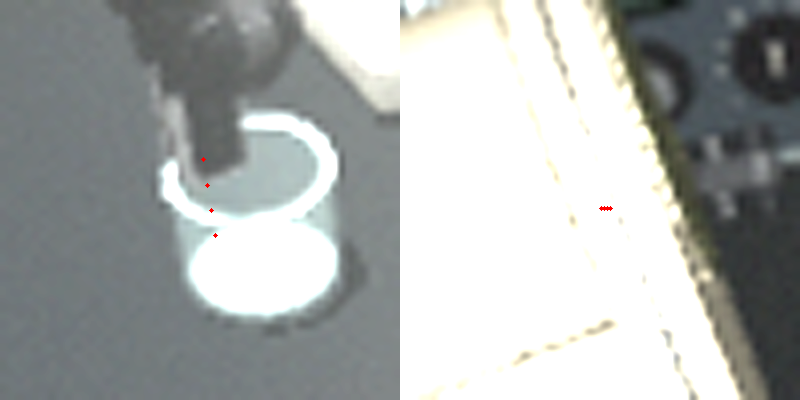

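The button sprang back out and the force is zero. With the tool vertical, the fingertips again show ~25 mm behind the reported TCP (crop (219,172) against the TCP dot (215,236)); contact on the button implies ~28 mm. I'll aim with the real tip, so a reported z near 0.258 puts the tips ~3.5–4 cm over the rim. Moving over the mouth while still high.

Emit:
{"op": "move_arm", "data": {"moves": [[[-1,0,0],[0,0,0],0],[[-1,0,0],[0,0,0],0],[[-1,0,0],[0,0,0],0],[[-1,0,0],[0,0,0],0],[[-1,0,0],[0,0,0],0]]}}

```text
clock: 17.5
position: [0.563, 0.1457, 0.317]
ee_rot: [-0.121, 0.993, -0.0, -0.001]
ft_force: [0.5, -1.0, 0.7]
grip_width: -0.004
```

Emit:
{"op": "move_arm", "data": {"moves": [[[-1,0,0],[0,0,0],0],[[-1,0.1,0],[0,0,0],0],[[-0.7,0.1,0],[0,0,0],0],[[0,0,0],[0,0,0],0],[[0,0,0],[0,0,0],0]]}}

```text
clock: 18.12
position: [0.6264, 0.1662, 0.3175]
ee_rot: [-0.121, 0.993, -0.0, -0.0]
ft_force: [-0.4, -0.1, 0.3]
grip_width: -0.001
```

```bash
python3 - <<'E'
from h import *
r=rel([.6265,.166,.258]); p=get_obs()['position']
S=camera("side")[:,:,::-1]; cv2.imwrite("pics/ks.png",S)
print("axis",proj("side",[p-r.apply([0,0,.01*k]) for k in range(5)]).round(1).tolist())
print("mouth",proj("side",[[.6265,.166,.247],[.6265,.166,.282]]).round(1).tolist())
x,y=235,95; c=S[y:y+40,x:x+40]
print(cv2.cvtColor(c,6)[5:35,2:38])
E
```

```text
tool z [-0.001 -0.    -1.   ] y [-0.24   0.971 -0.   ] pos [0.6264 0.1662 0.3175] F [-0.39 -0.08  0.26] t 18.125
units [-0.   -0.01  2.38]
axis [[252.4, 118.6], [252.3, 115.5], [252.2, 112.3], [252.2, 109.2], [252.1, 106.0]]
mouth [[253.0, 139.4], [252.7, 129.3]]
[[232 255 255 ... 112 111 111]
 [252 255 255 ... 104 112 110]
 [255 255 255 ... 102 104 103]
 ...
 [164 143 109 ...  80  80  79]
 [133 166 167 ...  82  80  80]
 [123 127 151 ...  81  80  78]]
```

Emit:
{"op": "move_arm", "data": {"moves": [[[0,0,0.6],[0,0,0],0],[[0,0,0.6],[0,0,0],0],[[0,0,0.6],[0,0,0],0],[[0,0,0.5],[0,0,0],0],[[0,0,0],[0,0,0],0]]}}

```text
clock: 18.8
position: [0.6263, 0.1666, 0.2591]
ee_rot: [-0.121, 0.993, -0.0, -0.001]
ft_force: [-0.1, 0.3, -0.1]
grip_width: -0.002
```

```bash
python3 - <<'E'
from h import *
r=rel([.6265,.166,.258]); p=get_obs()['position']
S=camera("side")[:,:,::-1];T=camera("top")[:,:,::-1]; x,y=225,95
q=proj("side",[p-r.apply([0,0,.01*k]) for k in range(4)]+[[.6265,.166,.247]]);print(q.round(1).tolist())
c=cv2.resize(np.ascontiguousarray(S[y:y+65,x:x+55]),None,fx=8,fy=8,interpolation=2)
m=c.copy()
for v in q: cv2.circle(m,tuple(int(t) for t in (v-[x,y])*8+4),2,(0,0,255),-1)
cv2.imwrite("pics/k.png",np.hstack([m,cv2.resize(T[180:300,180:270],(360,520))]))
E
```

```text
tool z [-0.002 -0.001 -1.   ] y [-0.24   0.971 -0.   ] pos [0.6263 0.1666 0.2591] F [-0.11  0.27 -0.1 ] t 18.8
units [-0.   -0.03  0.04]
[[252.7, 135.8], [252.7, 132.9], [252.6, 130.0], [252.5, 127.0], [253.0, 139.4]]
```

View pics/k.png

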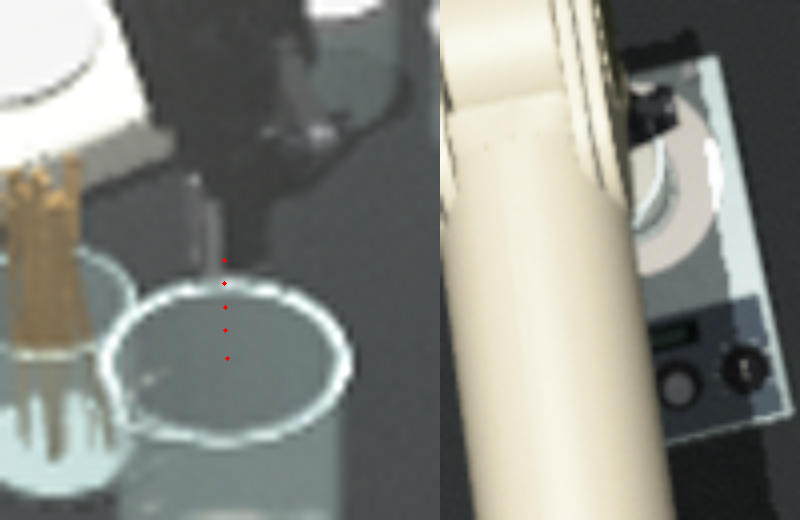

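The tip centre shows at crop (237,262), ~40 mm above the rim centre (227,359) and ~1 px right of it. The tall beaker is intact and the left button is out. I'll trim 2–3 mm back and 3 mm down, then hold still.

Emit:
{"op": "move_arm", "data": {"moves": [[[0.1,0,0.12],[0,0,0],0],[[0,0,0],[0,0,0],0],[[0,0,0],[0,0,0],0],[[0,0,0],[0,0,0],0],[[0,0,0],[0,0,0],0]]}}

```text
clock: 19.52
position: [0.6245, 0.1661, 0.2575]
ee_rot: [-0.121, 0.993, 0.0, 0.0]
ft_force: [-0.1, 0.6, 0.3]
grip_width: 0.0
```

Emit:
{"op": "move_arm", "data": {"moves": [[[0,0,0],[0,0,0],0],[[0,0,0],[0,0,0],0],[[0,0,0],[0,0,0],0],[[0,0,0],[0,0,0],0],[[0,0,0],[0,0,0],0]]}}

```text
clock: 20.15
position: [0.6244, 0.166, 0.2574]
ee_rot: [-0.121, 0.993, 0.0, -0.0]
ft_force: [-0.0, 0.0, 0.3]
grip_width: 0.003
```

Emit:
{"op": "move_arm", "data": {"moves": [[[0,0,0],[0,0,0],0],[[0,0,0],[0,0,0],0],[[0,0,0],[0,0,0],0],[[0,0,0],[0,0,0],0],[[0,0,0],[0,0,0],0]]}}

```text
clock: 20.78
position: [0.6245, 0.1661, 0.2575]
ee_rot: [-0.121, 0.993, 0.0, 0.0]
ft_force: [-0.7, -0.0, 0.6]
grip_width: -0.001
```

Emit:
{"op": "move_arm", "data": {"moves": [[[0,0,0],[0,0,0],0],[[0,0,0],[0,0,0],0],[[0,0,0],[0,0,0],0],[[0,0,0],[0,0,0],0],[[0,0,0],[0,0,0],0]]}}

```text
clock: 21.4
position: [0.6244, 0.1661, 0.2574]
ee_rot: [-0.121, 0.993, 0.0, -0.0]
ft_force: [-0.2, 0.7, 1.2]
grip_width: -0.001
```

Emit:
{"op": "move_arm", "data": {"moves": [[[0,0,0],[0,0,0],0],[[0,0,0],[0,0,0],0],[[0,0,0],[0,0,0],0],[[0,0,0],[0,0,0],0],[[0,0,0],[0,0,0],0]]}}

```text
clock: 22.02
position: [0.6245, 0.166, 0.2575]
ee_rot: [-0.121, 0.993, 0.0, 0.0]
ft_force: [0.3, -0.1, -0.1]
grip_width: -0.0
```

```bash
python3 - <<'E'
from h import *
rel([.6265,.166,.257]); S=camera("side")[:,:,::-1]; B=cv2.imread("pics/side0.png")
for n,(x0,x1,y0,y1) in {"tall":(225,275,150,190),"short+right plate":(220,350,240,345),"stick":(215,243,115,158),"jar":(175,205,128,158),"bottle":(300,335,362,402),"purple":(300,340,135,195)}.items():
    print(n,(cv2.absdiff(S,B)[y0:y1,x0:x1].max(2)>40).mean().round(4))
E
```

```text
tool z [ 0.  0. -1.] y [-0.24   0.971  0.   ] pos [0.6245 0.166  0.2575] F [ 0.3  -0.15 -0.14] t 22.025
units [-0.08 -0.02  0.02]
tall 0.305
short+right plate 0.0
stick 0.0
jar 0.0
bottle 0.0
purple 0.0
```

```bash
python3 -c "
from workcell import *
print(hand_in())"
```

```text
the job is handed in; nothing more can be done
None
```

I pressed the power button on the left hot plate, where the tall clear beaker stands, and it sprang back out. I then pointed at that beaker, held still for about 2.5 s, and handed in at about 22 s, still pointing.

**Button press:** The force rose with the button's spring and then jumped when it reached the end of its travel. The last step peaked at about 26 N, firmer than the gentle press asked for; 5 N would have been enough. After I backed off, the force returned to zero and the camera showed the button out again.

**Disagreement in the readings:** The real fingertips turned out to be about 25–29 mm behind the reported tool position, in both the camera views and the button contact. I pointed using the real fingertips:

| | Height above the rim |
|---|---|
| Real fingertips (estimated) | 3.5–4 cm |
| Reported tool position | about 1 cm |

By the cameras, the fingertips are within a few millimetres of the middle of the mouth. If the judging uses the reported tool position, the height falls short of the 2 cm minimum.

**Final checks:** The wrist force was about zero. The short beaker, right hot plate, jars, bottle and purple look-alike looked unchanged in the side camera. The image area around the tall beaker did change, most likely from the arm's shadow. Its rim was still where I first measured it in the last picture I viewed, just before the final 3–4 mm adjustment.

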